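Take the dial padlock off the tool chest and present it open

TASK

Take the dial padlock off the hasp of the wooden tool chest: the earlier numbers are already in, so turn the dial until its yellow mark clicks in at the red pointer, then draw the padlock's body back from the staple so that its shackle opens fully. Slip the open short leg of the shackle out of the staple and hold the padlock up for your colleague, still open, lying level with the dial up, at least 100 mm clear above the lid, without disturbing the other things on the table and chest. The program finishes while the gripper is still holding the padlock up, at rest.

Things in the scene. Friction and masses are not known exactly. Their poses are not given: they have to be found in the camera images.
- chest: Wooden tool chest on the table, fixed, about 270 (x) x 370 (y) x 115 mm; its place and angle vary. Origin at the centre of its underside, z up, x across its two lid leaves, y along their seam. The lid is flat, its top 115 mm above the origin; the steel hasp strap is let in flush with it.
- staple (a point): Middle of the eye of the 5 mm steel wire staple standing on the near lid leaf, at (-30, 60, 127) mm in the chest's frame, 12 mm above the lid. An upright arch: legs 9 mm either side of this point along the chest's x (13 mm clear between), bridge 21 to 27 mm above the lid. The eye opens along the chest's y. Fixed to the chest.
- padlock: Steel dial padlock, 0.4 to 0.7 kg, loose, lying on the lid, dial up, at first aligned with the chest within 2 degrees. Body 52 (x) x 60 (y) x 24 mm; origin at the centre of its underside, z up, y towards the shackle. The sides at x = -26 and +26 are flat and can be gripped from above. A red pointer is painted on the top face at the shackle (+y) end of the dial.
- knob (a point): On the dial's axis, 12 mm above the padlock's top face (36 mm above its underside), at the height to grip: the ribbed grey knob, 22 mm in diameter, standing 4 to 20 mm above the top face. The black dial disc round it is 42 mm in diameter and 4.6 mm high, with white ticks and one yellow mark.
- dial (a joint): Angle of the dial, rad. 0: yellow mark at the red pointer, the only place where the shackle opens (within about 0.1). Positive: the mark lies that far clockwise of the pointer, seen from above, so turn it anticlockwise to 0. 0.8 to 2.4 at the start. Turns endlessly, with a click every 0.314 (one at 0), at 0.01 to 0.03 N m.
- shackle (a joint): How far the 7 mm thick shackle is drawn out of the body, m: 0 shut, 0.018 fully open. It slides along padlock y with about 4 N of friction and stays where left. Bars 12 mm above the underside; short leg at padlock x = +15.5, long leg at x = -15.5. Moving the body to padlock -y brings the bow against the staple after about 10 mm; 18 mm more draws it fully open.
- eye_start (a point): Point at (15.5, 43, 12) mm in the padlock's frame, on the short shackle leg, where the staple's eye is at the start (within 3 mm). The short leg passes through the eye, so the staple's -x leg stands between the shackle's two legs and holds the padlock. The play there lets the body swing up to about 10 degrees while the dial is turned: square it with the chest before drawing it back.
- gap (a point): Fixed in the padlock's frame at (15.5, 38, 12) mm: with the shackle fully open, the middle of the 16 mm gap (y = 30 to 46) between the body and the short leg's tip. With this point brought forward to within 3 mm of the staple's y (chest frame), the staple's leg passes the gap and the padlock slips off sideways to its own -x; free after 20 mm, then it can be lifted.
- gasket: White rubber jar ring, 94 mm across, 5 mm thick, lying on the lid; bystander. Origin at the centre of its underside.
- glue_stick: Upright glue stick, yellow with a red cap, 27 mm in diameter, 80 mm tall, standing on the lid; bystander. Origin at the centre of its underside.
- jar: Open clear glass jar, 96 mm across, 105 mm tall; bystander. Origin at the centre of its underside.
- jar_lid: Glass jar lid lying on the table, 92 mm across, 13 mm high; bystander. Origin at the centre of its underside.
- salt_bag: Blue paper packet, 65 x 105 x 168 mm, standing; bystander. Origin at the centre of its underside.
- chalk_box: White and navy carton, 45 x 60 x 100 mm, standing; bystander. Origin at the centre of its underside.
- marker_tray: Small wooden tray with three markers in it, 160 x 120 x 45 mm; bystander. Origin at the centre of its underside.

How it is judged:
By the outcome, as a careful person would: the job done as asked, in the order asked, and still so for the second after the job is handed in, while the arm keeps its last pose, push and grip.
It also fails if it takes over 64 s, if anything falls off the work surface, if the arm or the gripper's body presses on something with over 40 N, if the wrist force passes 120 N, or if a joint passes its speed limit or range.

ROBOT

A 6-joint arm with a two-finger parallel gripper is mounted at the origin on the work surface. World frame = base frame: x ahead of the robot, y to its left, z up, the work surface at z = 0. Lengths are in m, angles in degrees, forces in N, time in s.
With the tool pointing down it reaches from about 0.25 to 0.725 m from the base axis. Payload 9.7 kg.
Tool frame: the origin (TCP) lies midway between the tips of the shut fingers; the grasp point (between the pads) lies 19 mm behind it (bot.pinch_z is the distance from the TCP to the grasp point, in m); z points along the fingers, y is the line along which they close (so a half turn about z gives the same grasp; the last joint's range is limited). The gripper opens to 85 mm and grips with 20 to 120 N. Pads are 22 mm wide; open, the fingers measure 114 mm over their backs; the gripper's body (76 mm by 85 mm) begins 54 mm behind the grasp point. The pads swing forward as they close: fully open they stand 13 mm farther back than shut.
Start: joints at [-66.406, 4.979, 10.078, 95.1, 0, 90], TCP at [0.22, -0.504, 0.231] pointing down, gripper open.
Joint ranges: [-179.16, 179.16], [-48.56, 103.87], [-65.8, 70.77], [-126.05, 130.52], [-82.76, 87.17], [-180, 180]. Speed limits (degrees/s): [127.2, 127.2, 147.25, 180, 180, 180].

INTERFACE

Orientations are given as [roll, pitch, yaw] about the fixed x, y, z axes, in that order (R = Rz(yaw) Ry(pitch) Rx(roll)).
In Python, from workcell import sensors, camera, camera_params, ticket, bot gives the robot as it stands.
- The arm moves only by the shell command python3 -m jog 'ROWS' [FORCE]. ROWS is JSON, a list that holds one entry, the list of rows, each a list of 5 numbers: the shift along the world's x, y, z in units of 50 mm (1.0 is 50 mm), then the turn about the world's z in units of 5 degrees (1.0 is 5 degrees), then the opening, from 0 (shut) to 1 (fully open). In form: [[[tx, ty, tz, yaw, grip], ...]]. A call has 1 to 8 rows; each row shifts and turns the commanded pose from where the row before left it; what a row does not reach is not made up. A row lasts 1/10 s, in which the tool goes at most 50 mm and 8.59 degrees, less where a joint would pass 70% of its speed; a pose out of reach is approached as far as the arm can. A call is refused whole if a number of a shift passes 1 or a number of a turn 1, either way. A call with a gripper value outside its range is refused whole. The fingers move at their own pace and stop on an object; FORCE is the grip in N (left out, the last holds). Time passes only in rows, so rows that do not move let the fingers close. It gives the time, the measured TCP pose, the force, the opening and the grip force at its end, in the units of the state.
- sensors.get_obs(): the state, without advancing time (a new reading comes with each control period).
- camera(name): name is "side" or "top" or "wrist"; returns the picture (384x512x3 uint8, blue, green, red); there is no depth.
- camera_params(name): a dict with "fx", "fy", "cx", "cy" (pixels), "k1" (the pictures are not rectified: a ray, as slopes to the right and down, at radius r is drawn at 1 + k1 r^2 times it, then the intrinsics apply), "T" (4x4, takes a point from camera to world coordinates); the wrist camera has in their place "tool_from_camera" (4x4, takes a point from camera to tool coordinates, whose origin is the TCP and whose axes are the flange's). Camera axes: x right, y down, z forward; pixel columns grow to the right and rows downward; lengths in m; the calibration is good to about 2 mm. A picture is of the moment at which its call begins: read the wrist's pose just before it. camera_params takes no time and is no camera call.
- ticket.job_done(): hands the job in; it is judged then, once.
The state is a dict: "time": time; "q": joint angles; "qd": joint speeds; "joint_efforts": joint torques, N m; "ee_pos": TCP position; "tcp_rot": TCP orientation; "wrist_force": force on the tool from outside, world axes, zero at the start; "torque": the same for the moment, N m; "opening": finger opening in m; "grasp_force": force on a finger pad.
Only numpy, scipy, OpenCV 4.12 (cv2) and the standard library are available. Lean on these libraries where they do the work, as an engineer would, in place of code of your own. Each camera call takes 0.05 s, during which the arm holds its last target. There are 200 camera calls.

## Working session

There is one attempt and no reset: what is moved stays moved. The work goes in short steps, Python scripts to look and compute and a shell command to move; the robot and the scene stay as the last step left them, time stands still between calls to the robot, and variables do not carry over. Pictures are saved under pics/ and viewed, at most 10 in all, crops included, and the job is handed in when it is done.

```bash
mkdir -p pics; ls; python3 - <<'E'
from workcell import sensors,camera,camera_params,bot
import cv2,numpy as np
o=sensors.get_obs();print({k:np.round(v,4).tolist() for k,v in o.items()},bot.pinch_z)
for n in("top","side","wrist"):
    p=camera_params(n);print(n,p)
    cv2.imwrite(f"pics/{n}0.png",camera(n))
E
```

```text
pics
{'time': 0.0, 'q': [-66.4059, 5.0111, 10.0329, 95.1007, -0.0003, 90.0006], 'qd': [-0.0751, 0.0136, 0.0511, -0.0464, -0.027, -0.0127], 'joint_efforts': [-0.0019, -52.039, 46.4802, 0.0162, 0.0, -0.0], 'ee_pos': [0.22, -0.5038, 0.2306], 'tcp_rot': [-179.9211, 0.0003, 23.5935], 'wrist_force': [-0.6675, -0.5234, -1.2176], 'torque': [0.0048, 0.0363, 0.0203], 'grasp_force': 0.0, 'opening': 0.0856} 0.0187
top {'fx': 377.93405566204615, 'fy': 377.93405566204615, 'cx': 255.75263741272477, 'cy': 194.85671218957, 'k1': -0.01967157910947647, 'T': array([[-3.78650549e-02, -9.78427472e-01,  2.03090912e-01,
         3.05948122e-01],
       [-9.99275192e-01,  3.62782671e-02, -1.15315688e-02,
        -1.10940044e-03],
       [ 3.91501737e-03, -2.03380354e-01, -9.79091979e-01,
         1.24899164e+00],
       [ 0.00000000e+00,  0.00000000e+00,  0.00000000e+00,
         1.00000000e+00]])}
side {'fx': 360.35725871111197, 'fy': 360.35725871111197, 'cx': 259.1232929810477, 'cy': 191.27642403982057, 'k1': -0.009232122599922675, 'T': array([[-0.97710631, -0.15686488,  0.14372428,  0.36948922],
       [-0.21233465,  0.67674765, -0.70493022,  0.78232843],
       [ 0.01331373, -0.71930941, -0.69456225,  0.89848165],
       [ 0.        ,  0.        ,  0.        ,  1.        ]])}
wrist {'fx': 285.3968816934871, 'fy': 285.3968816934871, 'cx': 254.86608082772335, 'cy': 190.61417188801897, 'k1': -0.020024470623197472, 'tool_from_camera': array([[-1.37837872e-05, -9.44961877e-01, -3.27180456e-01,
         8.42302950e-02],
       [ 9.99999986e-01, -6.77953976e-05,  1.53677514e-04,
        -2.72303947e-04],
       [-1.67400721e-04, -3.27180449e-01,  9.44961865e-01,
        -1.42261145e-01],
       [ 0.00000000e+00,  0.00000000e+00,  0.00000000e+00,
         1.00000000e+00]])}
```

```bash
python3 -c "
import cv2
cv2.imwrite('pics/top0b.png',cv2.resize(cv2.imread('pics/top0.png'),(800,600),interpolation=cv2.INTER_CUBIC))"
```

```text
(no output)
```

View pics/top0b.png

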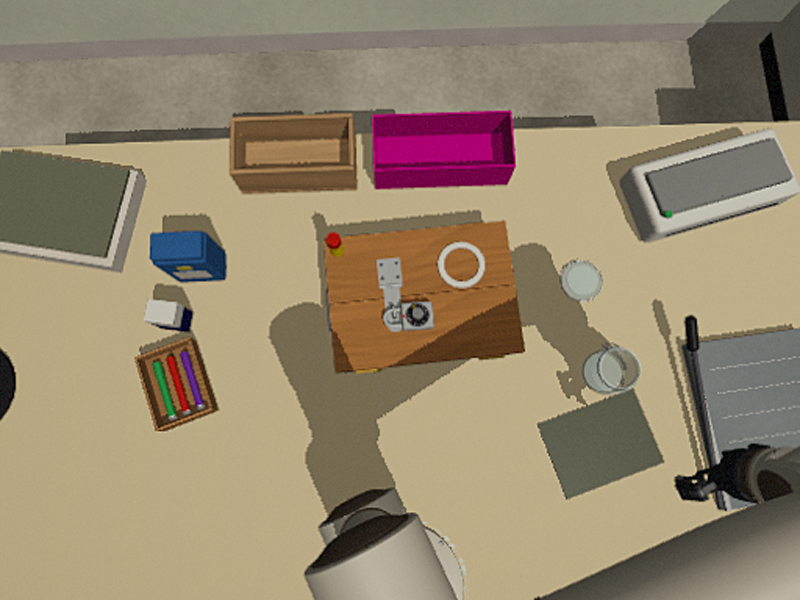

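The top view shows the chest with its corners at about (325,238), (505,222), (524,351) and (335,372) in the 800-wide picture. The padlock is at (418,315) with its shackle to the left (+y), and the glue stick is at (334,243).

```bash
cat > h.py <<'E'
import numpy as np,cv2
from scipy.spatial.transform import Rotation as R
from workcell import sensors,camera,camera_params,bot
def tool():
    o=sensors.get_obs();T=np.eye(4);T[:3,:3]=R.from_euler('xyz',o['tcp_rot'],degrees=True).as_matrix();T[:3,3]=o['ee_pos'];return T
def cam(n):
    p=camera_params(n);T=p['T'] if 'T' in p else tool()@p['tool_from_camera'];return p,T
def ray(n,px,z,pT=None):
    p,T=pT or cam(n);px=np.atleast_2d(px).astype(float)
    K=np.array([[p['fx'],0,p['cx']],[0,p['fy'],p['cy']],[0,0,1]])
    s=cv2.undistortPoints(px[:,None],K,np.array([p['k1'],0,0,0,0.]))[:,0]
    d=np.c_[s,np.ones(len(s))]@T[:3,:3].T
    return T[:3,3]+d*((z-T[2,3])/d[:,2])[:,None]
E
python3 - <<'E'
from h import *
c=ray('top',np.array([[325,238],[505,222],[524,351],[335,372]])*.64,.115);print(c.round(3))
print('pad',ray('top',[[418*.64,315*.64]],.15).round(3))
for a,b in((1,0),(2,3)):d=c[b]-c[a];print(np.degrees(np.arctan2(d[1],d[0])),np.hypot(*d[:2]))
p=camera_params('wrist')['tool_from_camera']
E
```

```text
[[ 0.683  0.13   0.115]
 [ 0.704 -0.234  0.115]
 [ 0.44  -0.251  0.115]
 [ 0.414  0.114  0.115]]
pad [[ 0.512 -0.048  0.15 ]]
93.24012743698846 0.364732903626324
94.1844913050928 0.3665175264742728
```

```bash
python3 -m jog '[[[0.4,0.7,0.1,0,0.5],[0.45,0.75,0.1,0,0.5],[0.45,0.75,0.1,0,0.5],[0.45,0.75,0.1,0,0.5],[0.45,0.75,0,0,0.5],[0.45,0.75,0,0,0.5],[0.45,0.75,0,0,0.5],[0.45,0.75,0,0,0.5]]]' && python3 -m jog '[[[0.45,0.75,0,0,0.5],[0.45,0.75,0,0,0.5],[0.45,0.75,0,0,0.5],[0.45,0.75,0,0,0.5],[0.3,0.4,0,0,0.5],[0,0,0,0,0.5],[0,0,0,0,0.5]]]'; python3 - <<'E'
from h import *
print(sensors.get_obs()['q'])
T=tool();im=camera('wrist');np.save('T1.npy',T);cv2.imwrite('pics/w1.png',im)
cv2.imwrite('pics/w1b.png',cv2.resize(im,(800,600),interpolation=cv2.INTER_CUBIC))
E
```

```text
time: 0.95
ee_pos: [0.3981, -0.2048, 0.2513]
tcp_rot: [180.0, -0.0, 23.6]
wrist_force: [0.8, -1.9, -0.6]
opening: 0.0427
grasp_force: 0.0
time: 1.65
ee_pos: [0.5025, -0.0362, 0.2509]
tcp_rot: [-180.0, 0.1, 23.7]
wrist_force: [-0.8, -0.2, 0.3]
opening: 0.0427
grasp_force: 0.0
[-4.11761545e+00 -8.24679654e-01  6.29352106e+00  9.71816158e+01
 -1.24747989e-02  1.52213347e+02]
```

View pics/w1b.png

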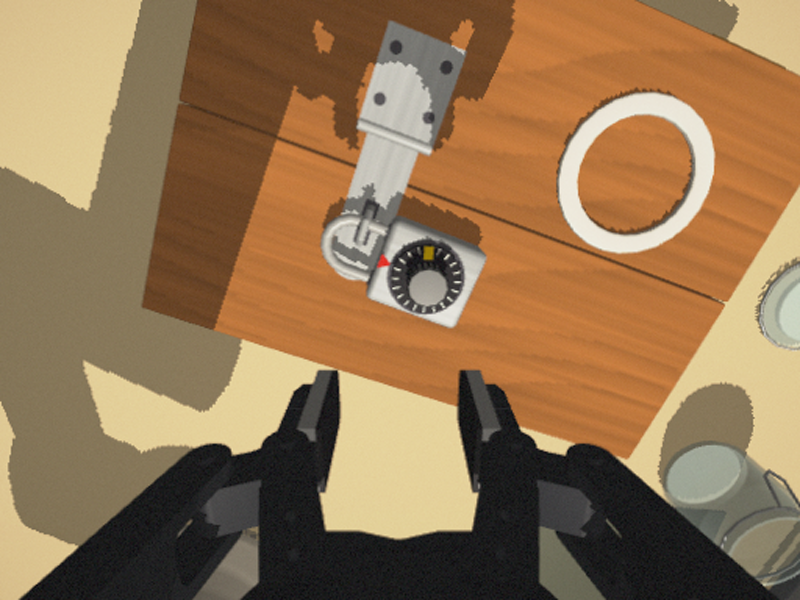

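In this view the red pointer is at about (382,262), the yellow mark at (428,253), the knob top at (429,287) and the dial centre near (427,277). The staple is at (368,222). The seam runs from (183,103) to (727,303).

```bash
python3 - <<'E'
from h import *
pT=(camera_params('wrist'),np.load('T1.npy')@camera_params('wrist')['tool_from_camera'])
r=lambda px,z:ray('wrist',np.array(px)*.64,z,pT)[:,:2]
im=cv2.imread('pics/w1.png')
def cen(m,x,y,rad=70):
    w=np.zeros(m.shape,np.uint8);cv2.circle(w,(int(x*.64),int(y*.64)),int(rad*.64),255,-1)
    v,u=np.nonzero(m&(w>0));return np.array([[u.mean(),v.mean()]])/.64,len(u)
b,g,rr=[im[...,i].astype(int) for i in range(3)]
red,n1=cen((rr>150)&(g<80)&(b<80),382,262,25);yel,n2=cen((rr>110)&(g>80)&(b<60),428,253,16)
blk,n3=cen((rr<75)&(g<75)&(b<75),427,277,42)
kn,n4=cen((abs(rr-g)<15)&(rr>110)&(rr<200),429,289,18)
print(red,n1,yel,n2,blk,n3,kn,n4)
s=r([[183,103],[727,303]],.115);d=s[0]-s[1];cy=np.degrees(np.arctan2(d[1],d[0]));print('chest yaw',cy-90,s)
K=r(kn,.159)[0];P=r(red,.139)[0];Y=r(yel,.1436)[0];print('knob',K,'ptr',P,'mark',Y)
print('disc',r([[427,277]],.1436))
a=lambda v:np.arctan2(v[1],v[0])
for C in(K,r([[427,277]],.1436)[0]):print('padyaw(ptr)',np.degrees(a(P-C))-90,'dial',np.degrees(a(P-C)-a(Y-C)),np.hypot(*(P-C)),np.hypot(*(Y-C)))
print('staple top',r([[372,210]],.142))
E
```

```text
[[381.91964286 261.16071429]] 35 [[427.8125 252.5   ]] 45 [[424.15424312 269.24992833]] 872 [[428.125 287.5  ]] 377
chest yaw 4.062337606494523 [[ 0.5503874   0.12074134]
 [ 0.57630199 -0.24414902]]
knob [ 0.51734575 -0.04743517] ptr [ 0.5158531  -0.01965099] mark [ 0.5322479  -0.04138792]
disc [[ 0.51880893 -0.04710547]]
padyaw(ptr) 3.075134533652985 dial 70.98794779134361 0.027824247350029963 0.016082395052068557
padyaw(ptr) 6.14496135217162 dial 73.09784783956059 0.02761313470976777 0.014604664372820347
staple top [[ 0.54145819 -0.00288447]]
```

```bash
python3 - <<'E'
import cv2
cv2.imwrite('pics/w1c.png',cv2.resize(cv2.imread('pics/w1.png')[110:220,190:330],(764,600),interpolation=cv2.INTER_CUBIC))
E
```

```text
(no output)
```

View pics/w1c.png

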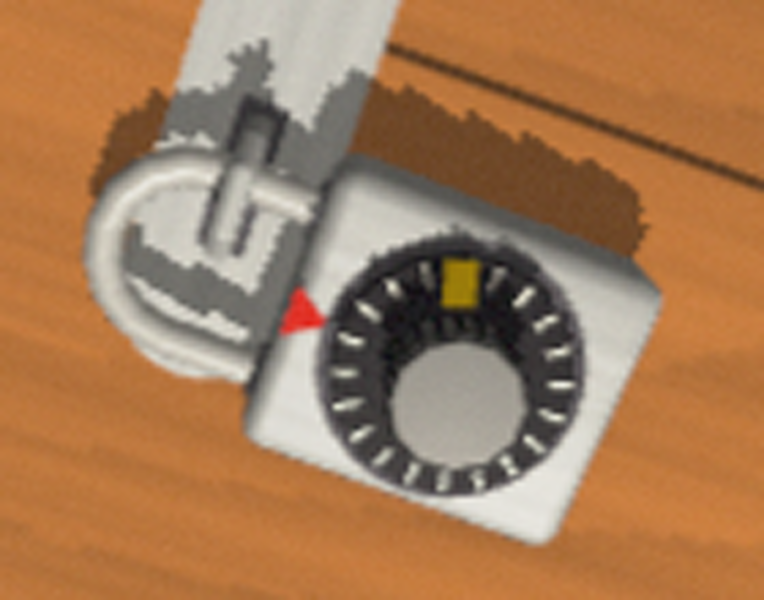

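The mark is about 72° clockwise of the pointer, which is four clicks. The chest yaw is about 4° and the knob is at (0.518, -0.047). Next I descend on the knob.

```bash
python3 -m jog '[[[0.1,-0.1,-0.3,0,0.55],[0.1,-0.1,-0.4,0,0.55],[0.1,-0.02,-0.4,0,0.55],[0,0,-0.4,0,0.55],[0,0,-0.3,0,0.55],[0,0,-0.2,0,0.55],[0,0,-0.12,0,0.55],[0,0,0,0,0.55]]]' 25; python3 - <<'E'
from h import *
T=tool();im=camera('wrist');print(T[:3,3]);cv2.imwrite('pics/w2.png',cv2.resize(im,(800,600)))
E
```

```text
time: 2.5
ee_pos: [0.5173, -0.048, 0.1446]
tcp_rot: [-180.0, 0.0, 23.6]
wrist_force: [0.2, 0.4, 0.5]
opening: 0.0469
grasp_force: 0.0
[ 0.51725016 -0.04797543  0.14457738]
```

View pics/w2.png

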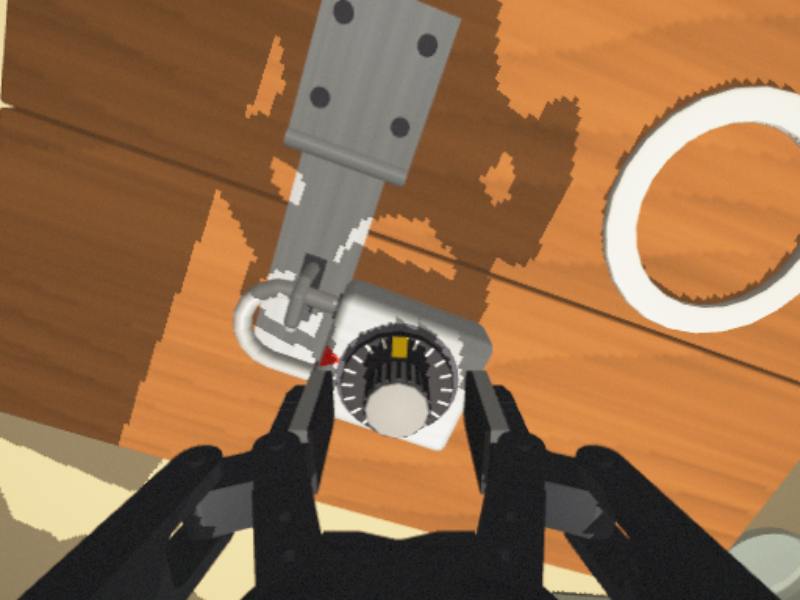

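The knob top at (398,410) is centred between the fingers, which point at about x=330 and x=470. The mark is at (400,347). I close on the knob.

```bash
python3 -m jog '[[[0,0,0,0,0.2],[0,0,0,0,0.2],[0,0,0,0,0.1],[0,0,0,0,0.1],[0,0,0,0,0.1],[0,0,0,0,0.1]]]' 25
```

```text
time: 3.15
ee_pos: [0.518, -0.0475, 0.1462]
tcp_rot: [180.0, -0.1, 23.6]
wrist_force: [-1.3, 0.0, 5.5]
opening: 0.0206
grasp_force: 24.6
```

```bash
python3 -m jog '[[[0,0,0,0,0.4],[0,0,0.06,0,0.4],[0,0,0,0,0.1],[0,0,0,0,0.1],[0,0,0,0,0.1],[0,0,0,0,0.1],[0,0,0,0,0.1]]]' 25
```

```text
time: 3.85
ee_pos: [0.5178, -0.0476, 0.1487]
tcp_rot: [180.0, -0.0, 23.6]
wrist_force: [-0.8, 0.4, 5.9]
opening: 0.0206
grasp_force: 24.4
```

```bash
python3 -m jog '[[[0,0,0.03,0,0.1],[0,0,0,0.8,0.1],[0,0,0,1,0.1],[0,0,0,1,0.1],[0,0,0,1,0.1],[0,0,0,1,0.1]]]' && python3 -c "
from h import *
o=sensors.get_obs();print(o['torque'],o['q'][5])"
```

```text
time: 4.45
ee_pos: [0.5173, -0.0475, 0.1488]
tcp_rot: [-179.9, 0.1, 47.8]
wrist_force: [0.3, 0.2, -3.0]
opening: 0.0204
grasp_force: 24.8
[ 0.02956243 -0.1878907  -0.07918191] 126.95495075650241
```

```bash
python3 -m jog '[[[0,0,-0.01,1,0.1],[0,0,0,1,0.1],[0,0,0,1,0.1],[0,0,0,1,0.1],[0,0,0,1,0.1],[0,0,0,1,0.1],[0,0,0,1,0.1],[0,0,0,1,0.1]]]' && python3 -m jog '[[[0,0,0,1,0.1],[0,0,0,0.6,0.1],[0,0,0,0,0.1]]]'; python3 - <<'E'
from h import *
T=tool();im=camera('wrist');print(sensors.get_obs()['torque']);cv2.imwrite('pics/w3.png',cv2.resize(im,(800,600)))
E
```

```text
time: 5.25
ee_pos: [0.5174, -0.0475, 0.1487]
tcp_rot: [-179.9, -0.0, 87.8]
wrist_force: [1.0, 0.4, -0.8]
opening: 0.0206
grasp_force: 25.1
time: 5.55
ee_pos: [0.5174, -0.0475, 0.1488]
tcp_rot: [-179.9, -0.0, 95.6]
wrist_force: [-0.7, 0.2, -1.0]
opening: 0.0207
grasp_force: 25.0
[ 0.05208273  0.02822231 -0.00202781]
```

View pics/w3.png

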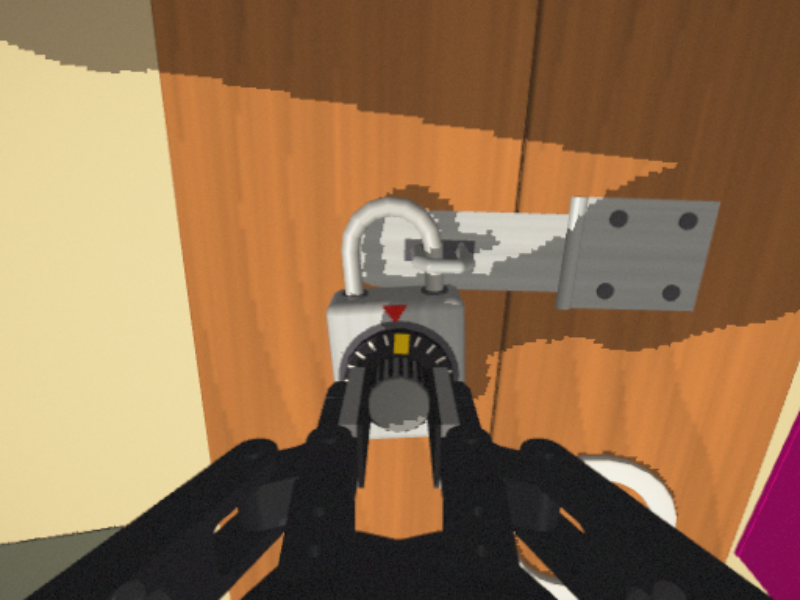

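The pointer is at (395,313) and the mark at (401,344), so the mark is nearly at the pointer. I work out the remaining angle.

```bash
python3 - <<'E'
from h import *
p=cam('wrist')
r=lambda px,z:ray('wrist',np.array(px)*.64,z,p)[:,:2]
a=lambda v:np.degrees(np.arctan2(v[1],v[0]))
C=r([[399,404]],.159)[0];P=r([[395,313.5]],.139)[0];Y=r([[401,344]],.1436)[0]
D=sensors.get_obs()['ee_pos'][:2]
for c in(C,D):print(c,'ptr',a(P-c)-90,'mark',a(Y-c)-90)
e=r([[341,380],[330,308]],.139);print('L side',a(e[1]-e[0])-90)
e=r([[342,300],[460,298]],.139);print('front',a(e[1]-e[0]))
s=r([[527,180],[542,0]],.115);print('chest',a(s[1]-s[0])-90)
S=r([[353,290],[347,240]],.13);print('long leg',a(S[1]-S[0])-90)
print('staple',r([[443,267]],.1395))
E
```

```text
[ 0.51732315 -0.04698737] ptr 8.822758397005856 mark 2.8206349134419924
[ 0.51736567 -0.04747482] ptr 8.75047104841498 mark 2.887413383387411
L side 10.822863469003309
front 6.5761846364525445
chest 5.708021570523286
long leg 10.171195628403197
staple [[ 0.52853905 -0.00257803]]
```

```bash
python3 -m jog '[[[0,0,0,0.7,0.1],[0,0,0,0.5,0.1],[0,0,0,0,0.1]]]'; python3 - <<'E'
from h import *
im=camera('wrist');p=cam('wrist');cv2.imwrite('pics/w4.png',im)
r=lambda px,z:ray('wrist',px,z,p)[:,:2]
a=lambda v:np.degrees(np.arctan2(v[1],v[0]))
b,g,rr=[im[...,i].astype(int) for i in range(3)]
def cen(m,u0,u1,v0,v1):
    v,u=np.nonzero(m[v0:v1,u0:u1]);return [[u.mean()+u0,v.mean()+v0]],len(u)
R_,n=cen((rr>100)&(g<60)&(b<60),230,280,185,215);Y_,m=cen((rr>100)&(g>80)&(b<60),230,290,205,235)
c=sensors.get_obs()['ee_pos'][:2];P=r(R_,.139)[0];Y=r(Y_,.1436)[0]
print(R_,n,Y_,m,'ptr',a(P-c)-90,'mark',a(Y-c)-90,sensors.get_obs()['torque'])
E
```

```text
time: 5.9
ee_pos: [0.5174, -0.0475, 0.1488]
tcp_rot: [-179.9, -0.0, 101.5]
wrist_force: [-0.3, -0.1, -3.7]
opening: 0.0203
grasp_force: 24.9
[[np.float64(257.3888888888889), np.float64(198.77777777777777)]] 90 [[np.float64(256.51612903225805), np.float64(219.61290322580646)]] 124 ptr 8.985327410649305 mark 9.070210835222085 [0.1320551  0.0093858  0.07194129]
```

The mark is now at the pointer. I open, square with the body, lower and grip its sides.

```bash
python3 -m jog '[[[0,0,0,0,1],[0,0,0,0,1],[0,0,0,0,1],[0,0,0,-0.25,1],[0,0,0,-0.25,1],[0,0,0,0,1]]]' && python3 -m jog '[[[0,0,-0.2,0,1],[0,0,-0.2,0,1],[0,0,-0.15,0,1],[0,0,-0.05,0,1],[0,0,0,0,1]]]' 40;  python3 - <<'E'
from h import *
im=camera('wrist');cv2.imwrite('pics/w5.png',cv2.resize(im,(800,600)))
E
```

```text
time: 6.55
ee_pos: [0.5177, -0.0475, 0.1494]
tcp_rot: [180.0, 0.0, 99.0]
wrist_force: [0.4, -0.4, 0.0]
opening: 0.0855
grasp_force: 0.0
time: 7.05
ee_pos: [0.5173, -0.0475, 0.1186]
tcp_rot: [-179.9, -0.0, 99.1]
wrist_force: [0.5, 0.3, 0.7]
opening: 0.0854
grasp_force: 0.0
```

View pics/w5.png

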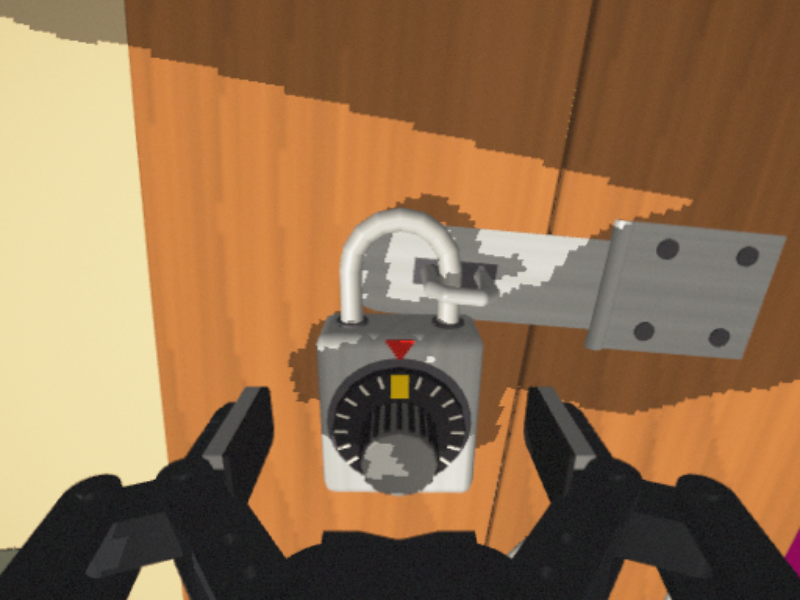

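The body, spanning x=320–480, is square in the gripper and the mark (400,386) is under the pointer (400,349).

```bash
python3 -m jog '[[[0,0,0,0,0.5],[0,0,0,0,0.4],[0,0,0,0,0.4],[0,0,0,0,0.4],[0,0,0,0,0.4],[0,0,0,0,0.4]]]' 40
```

```text
time: 7.7
ee_pos: [0.5178, -0.0476, 0.1198]
tcp_rot: [180.0, 0.0, 99.1]
wrist_force: [-1.7, -0.6, 5.0]
opening: 0.051
grasp_force: 44.0
```

```bash
python3 -m jog '[[[0,0,0.015,-0.5,0.4],[0,0,0,-0.5,0.4],[0,0,0,0,0.4],[0,0,0,0,0.4]]]' 40; python3 - <<'E'
from h import *
o=sensors.get_obs();print(o['torque'])
im=camera('wrist');cv2.imwrite('pics/w6.png',cv2.resize(im,(800,600)))
E
```

```text
time: 8.1
ee_pos: [0.5177, -0.0474, 0.1198]
tcp_rot: [-180.0, -0.0, 94.2]
wrist_force: [0.8, 0.9, -1.2]
opening: 0.051
grasp_force: 43.3
[ 0.16007909 -0.16180718 -0.03528689]
```

View pics/w6.png

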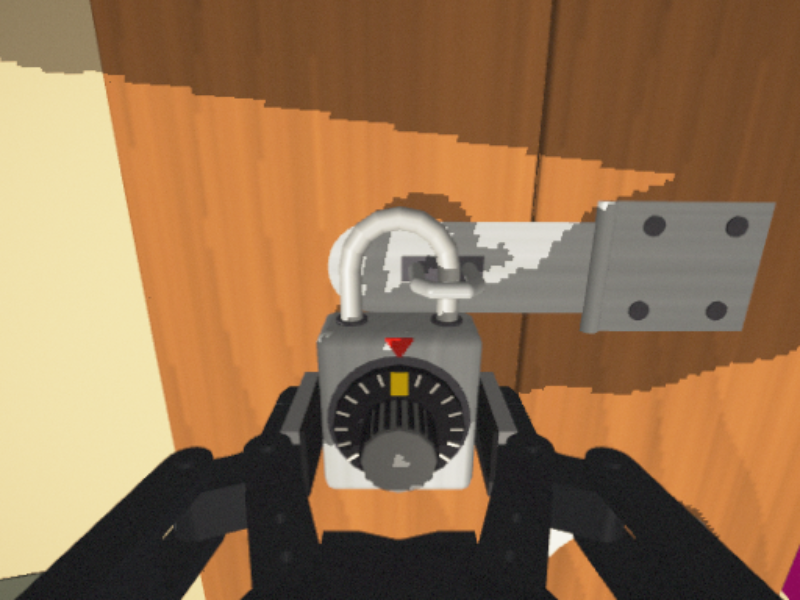

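The strap edges are horizontal in the picture, so the body is square. The short leg passes the middle of the staple at (447,285). Now I draw the body back.

```bash
python3 -m jog '[[[0.007,-0.1,0,0,0.4],[0.007,-0.1,0,0,0.4],[0.004,-0.06,0,0,0.4],[0.004,-0.06,0,0,0.4],[0,0,0,0,0.4]]]' && python3 -m jog '[[[0.004,-0.06,0,0,0.4],[0.004,-0.06,0,0,0.4],[0.004,-0.06,0,0,0.4],[0.003,-0.04,0,0,0.4],[0,0,0,0,0.4]]]'
```

```text
time: 8.65
ee_pos: [0.5187, -0.0637, 0.1198]
tcp_rot: [-180.0, -0.0, 94.1]
wrist_force: [0.8, 5.3, -2.2]
opening: 0.0513
grasp_force: 43.2
time: 9.15
ee_pos: [0.5195, -0.0745, 0.1199]
tcp_rot: [-180.0, -0.0, 94.1]
wrist_force: [0.8, 4.3, -1.9]
opening: 0.0508
grasp_force: 43.1
```

```bash
python3 -m jog '[[[0.002,-0.03,0,0,0.4],[0.002,-0.03,0,0,0.4],[0,0,0,0,0.4]]]' && python3 -m jog '[[[0.002,-0.03,0,0,0.4],[0.002,-0.02,0,0,0.4],[0,0,0,0,0.4]]]'; python3 - <<'E'
from h import *
im=camera('wrist');cv2.imwrite('pics/w7.png',cv2.resize(im,(800,600)))
E
```

```text
time: 9.45
ee_pos: [0.5196, -0.0771, 0.1199]
tcp_rot: [-180.0, -0.1, 94.1]
wrist_force: [-0.2, 5.9, -1.7]
opening: 0.0508
grasp_force: 43.1
time: 9.75
ee_pos: [0.5197, -0.0776, 0.1199]
tcp_rot: [-180.0, -0.3, 94.2]
wrist_force: [-0.8, 19.1, -1.7]
opening: 0.0506
grasp_force: 43.3
```

View pics/w7.png

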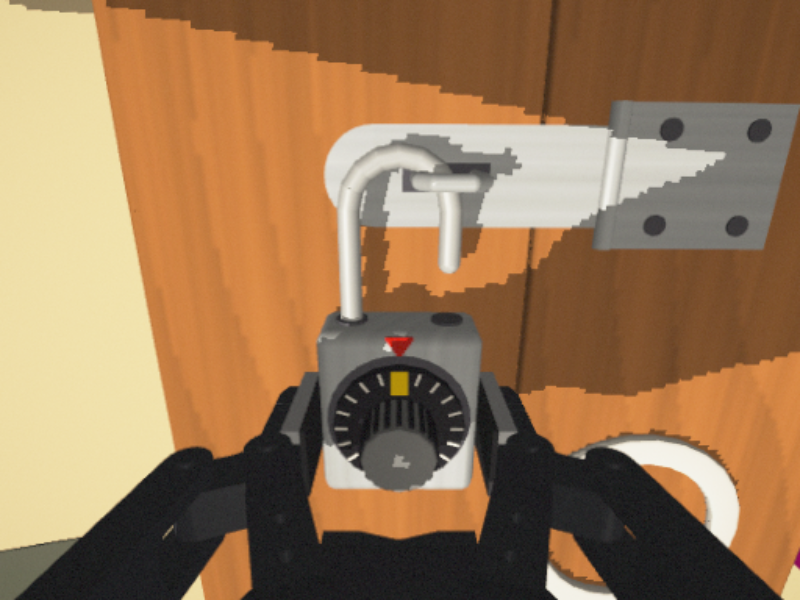

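The shackle is fully open: the short leg's tip at (450,270) is clear of the body, and the bow bears on the staple at (447,183). I work out the forward travel to the gap.

```bash
python3 - <<'E'
from h import *
p=cam('wrist');r=lambda px,z:ray('wrist',np.array(px)*.64,z,p)[0]
Ti=np.linalg.inv(tool())
for n,px,z in(('tip end',[[450,272]],.1275),('bridge',[[450,183]],.139),('front face top edge',[[400,313]],.138),('ptr',[[399,346]],.139),('longleg at body',[[350,318]],.127),('hole',[[447,319]],.127)):
    print(n,(Ti@np.r_[r(px,z),1])[:3]*1000)
E
```

```text
tip end [46.47974884 15.97721009 -7.38140447]
bridge [ 74.58557755  13.68215579 -18.73031108]
front face top edge [ 36.7596274    0.25558749 -17.93144904]
ptr [ 26.42195894  -0.03890579 -18.98693176]
longleg at body [ 30.78886844 -16.01044445  -6.96097029]
hole [30.44048696 15.65151343 -6.96747751]
```

```bash
python3 -m jog '[[[-0.01,0.12,0,0,0.4],[-0.01,0.12,0,0,0.4],[-0.01,0.12,0,0,0.4],[-0.01,0.12,0,0,0.4],[-0.01,0.12,0,0,0.4],[-0.01,0.08,0,0,0.4],[-0.005,0.05,0,0,0.4],[0,0,0,0,0.4]]]'; python3 - <<'E'
from h import *
im=camera('wrist');cv2.imwrite('pics/w8.png',cv2.resize(im[80:260,150:362],(706,600),interpolation=cv2.INTER_CUBIC))
E
```

```text
time: 10.6
ee_pos: [0.5165, -0.0431, 0.1199]
tcp_rot: [-180.0, -0.0, 94.1]
wrist_force: [0.4, 0.6, -4.8]
opening: 0.0511
grasp_force: 42.8
```

View pics/w8.png

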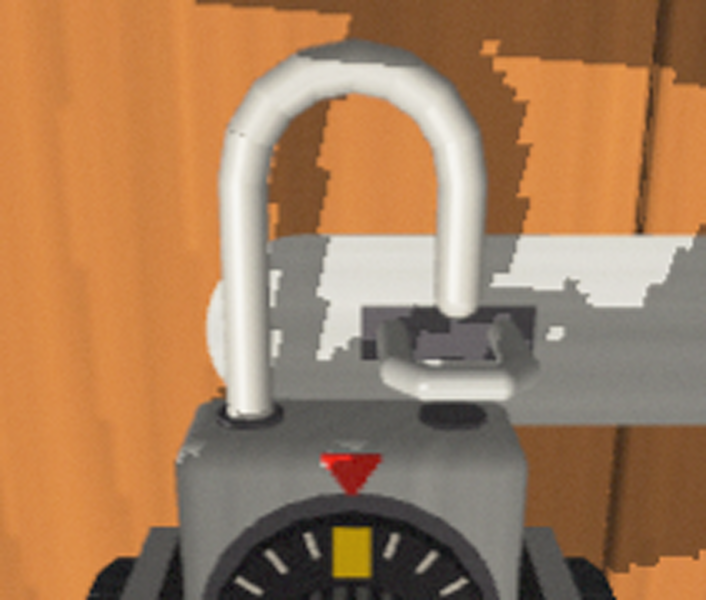

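At bar height the staple's leg stands at about row 350, between the tip (row 315) and the body's hole (row 415), roughly 1.5 mm forward of mid-gap. I nudge forward, then slide off sideways.

```bash
python3 -m jog '[[[0,0.025,0,0,0.4],[-0.06,-0.004,0,0,0.4],[-0.1,-0.007,0,0,0.4],[-0.1,-0.007,0,0,0.4],[-0.1,-0.007,0,0,0.4],[0,0,0,0,0.4]]]' 60 && python3 -m jog '[[[-0.1,-0.007,0,0,0.4],[-0.1,-0.007,0,0,0.4],[-0.06,-0.004,0,0,0.4],[0,0,0,0,0.4]]]'
```

```text
time: 11.25
ee_pos: [0.4978, -0.0436, 0.12]
tcp_rot: [-180.0, -0.0, 94.1]
wrist_force: [-0.3, 0.0, -6.0]
opening: 0.0508
grasp_force: 63.4
time: 11.65
ee_pos: [0.4852, -0.0444, 0.12]
tcp_rot: [-180.0, -0.0, 94.1]
wrist_force: [0.3, -0.2, -4.2]
opening: 0.0504
grasp_force: 63.5
```

Nothing resisted over 31 mm, so I lift.

```bash
python3 -m jog '[[[0,0,0.1,0,0.4],[0,0,0.3,0,0.4],[0,0,0.4,0,0.4],[0,0,0.5,0,0.4],[0,0,0.5,0,0.4],[0,0,0.5,0,0.4],[0,0,0.4,0,0.4],[0,0,0.2,0,0.4]]]' && python3 -m jog '[[[0,0,0.1,0,0.4],[0,0,0,0,0.4],[0,0,0,0,0.4],[0,0,0,0,0.4],[0,0,0,0,0.4]]]'; python3 - <<'E'
from h import *
im=camera('wrist');s=camera('side')
cv2.imwrite('pics/w9.png',np.hstack([cv2.resize(im,(400,300)),cv2.resize(s[60:300,100:420],(400,300))]))
o=sensors.get_obs();print(o['qd'],o['torque'])
E
```

```text
time: 12.45
ee_pos: [0.4862, -0.0444, 0.2681]
tcp_rot: [179.8, 0.0, 94.1]
wrist_force: [-0.4, 0.2, -5.4]
opening: 0.0504
grasp_force: 64.1
time: 12.95
ee_pos: [0.4854, -0.0444, 0.2693]
tcp_rot: [-179.9, -0.0, 94.1]
wrist_force: [0.3, -0.8, -5.9]
opening: 0.0504
grasp_force: 64.1
[ 0.06477148 -0.13043437  0.14867128  0.05037739 -0.0482142   0.09189034] [-0.04189906 -0.00766957 -0.00789076]
```

View pics/w9.png

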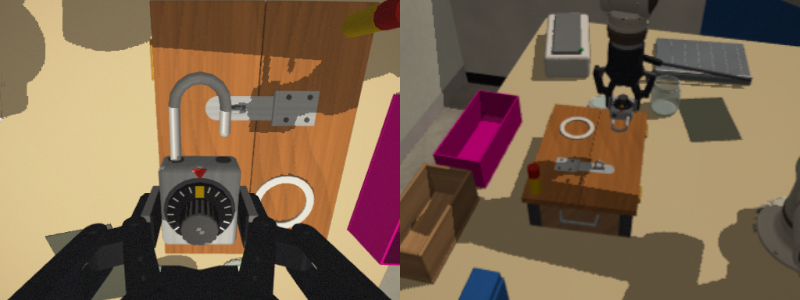

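The padlock hangs open and level in the gripper, dial up, about 150 mm above the lid. The staple is empty, and the ring, glue stick and jar stand where they were.

```bash
python3 -c "
from workcell import ticket
print(ticket.job_done())"
```

```text
the job is handed in; nothing more can be done
None
```

The padlock is unlocked and off the staple, held open and level with the dial up about 150 mm above the lid; the job is handed in, but no verdict came back.

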